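# Sort the pipette bulbs: hang the springy one, discard the perished one

### The job

Of the two red pipette bulbs in the wooden rack, which look alike, one is still springy and the other has perished and gone hard: squeeze them to find out. Hang the springy one by its top loop on the free blue peg of the stand, without ramming the stand, and put the hard one in the yellow discard tray. The tray is contaminated, so the springy bulb must never go into it; leave the other things on the bench where they are.

Things in the scene. Friction and masses are not known exactly. Their poses are not given: they have to be found in the camera images.
- socket_1 (a point): Mouth of one hole of the rack (36 mm above the bench, x, y, z as the rack's), in which one red pipette bulb stands upright, stem down. The springy bulb is in socket_1 or socket_2 at random. The bulb's two flat round squeeze cheeks (30 mm dia., 46 mm over both) face the rack's +y and -y; grasp there: their centre is 28 mm above this point. Bulb mass 50 to 110 g.
- socket_2 (a point): Mouth of the other hole, with the other bulb. Both look the same: collar 29 mm dia. resting on the rack; body 31 mm dia.; stem 14 mm dia., ending 54 mm below the cheeks' centre. The springy one's cheeks each give 6 mm under about 4 N, so that a firm grip closes it to about 34 mm, and spring back when let go; the hard one stays 46 mm. The stem has some play: it may sit 2 mm off the hole's axis.
- rack: Fixed wooden block, 70 x 200 x 36 mm high, long along its y, origin at the centre of its underside on the bench. Two 18 mm holes at its y = -60 and +60 mm hold the bulbs' stems (26 mm deep; lift the bulbs straight up). On top each bulb has a red loop in the rack's y-z plane: hole 15 mm dia. along the rack's x, centre 29 mm above the cheeks' centre, 25 mm over all, 5 mm thick.
- stand: Fixed peg stand, 110 x 230 x 12 mm grey base from -45 to +185 mm along its y. Origin on the bench under the free blue peg's post. 12 mm posts, 156 mm high, at its y = 0 (free blue peg) and y = +140 mm (steel peg taken by a hanging brush). Pegs leave the posts towards the stand's -x, rising at 15 degrees. A 10 mm bar joins the posts at 85 mm height.
- peg_root (a point): Axis of the free blue peg where it leaves the middle of its post, 150 mm above the bench. Axes as the stand's.
- peg_tip (a point): Free end of the blue peg, an 8 mm round bar with a round end (this point is 4 mm short of the very end), 55 mm from peg_root along the peg: 53 mm towards the stand's -x and 14 mm higher than the root.
- tray: Yellow open discard tray, fixed, 200 (its x) x 150 (its y) x 45 mm high, walls and floor 4 to 5 mm, origin at the centre of its underside on the bench.
- beaker: Glass beaker, 68 mm diameter, 85 mm high, origin at the centre of its underside; leave alone.
- flask: Glass flask, 72 mm diameter, 119 mm high, origin at the centre of its underside; leave alone.
- wash_bottle: Blue bottle, 60 mm diameter, 150 mm high, origin at the centre of its underside; leave alone.
- reagent_jar: Amber jar, 64 mm diameter, 90 mm high, origin at the centre of its underside; leave alone.
- stopper: Black rubber stopper, 34 mm diameter, 30 mm high, origin at the centre of its underside; leave alone.
- spatula: Steel lab spoon, 170 mm long, lying flat along its x; leave alone.

How it is judged:
At the end, for the whole second after the job is handed in: The springy bulb hangs at rest by its loop on the blue peg: the loop's centre lies along the peg between post and tip, within 9 mm sideways, the bulb hanging within 0.5 rad of upright. The hard bulb rests inside the yellow tray, lying or standing, its middle within the walls and below 75 mm (x of springy_bulb_eye in the frame of stand between -0.051 and -0.003 m and y of springy_bulb_eye in the frame of stand between -0.009 and 0.009 m and z of springy_bulb_eye in the frame of stand between 0.138 and 0.172 m and angle between springy_bulb_mid's own z axis and vertical below 0.5 rad and contact force between springy_bulb and stand above 0.1 N and linear speed of each of springy_bulb, hard_bulb below 0.05 m/s and x of hard_bulb_mid in the frame of tray between -0.097 and 0.097 m and y of hard_bulb_mid in the frame of tray between -0.072 and 0.072 m and height (world z) of hard_bulb_mid below 0.075 m and contact force between hard_bulb and tray above 0.1 N); the robot touches nothing.
It fails at once if the springy bulb was put into the contaminated tray (contact force between springy_bulb and tray above 0.05 N).
It fails at once if the stand was rammed with a bulb (over 40 N) (contact force between any of hard_bulb, springy_bulb and stand above 40 N).
It fails at once if a bystander was pushed away by more than 30 mm (distance of any of beaker, flask, wash_bottle, reagent_jar, stopper, spatula from where it was at the start of the episode above 0.03 m).
It also fails if it takes over 58 s, if anything falls off the work surface, if the arm or the gripper's body presses on something with over 40 N, if the wrist force passes 120 N, or if a joint passes its speed limit or range.

### The arm

A 6-joint arm with a two-finger parallel gripper is mounted at the origin on the work surface. World frame = base frame: x ahead of the robot, y to its left, z up, the work surface at z = 0. Lengths are in m, angles in rad, forces in N, time in s.
With the tool pointing down it reaches from about 0.425 to 0.95 m from the base axis. Payload 3.5 kg.
Tool frame: the origin (TCP) lies at the very end of the fingers, on their centre line; the grasp point (between the pads) lies 19 mm behind it (arm.hold_point_z is the distance from the TCP to the grasp point, in m); z points along the fingers, y is the line along which they close (so a half turn about z gives the same grasp; the last joint's range is limited). The gripper opens to 85 mm and grips with 20 to 120 N. Pads are 22 mm wide; open, the fingers measure 114 mm over their backs; the gripper's body (76 mm by 85 mm) begins 54 mm behind the grasp point. The pads swing forward as they close: fully open they stand 13 mm farther back than shut.
Start: joints at [-0.15, 0.286, 1.577, -0, 1.279, -0.15], TCP at [0.675, 0, 0.231] pointing down, gripper open.
Joint ranges: [-2.77, 2.77], [-0.9, 2.22], [0.21, 2.48], [-1.53, 4.67], [0.24, 2.81], [-2.84, 2.84]. Speed limits (rad/s): [2.79, 2.79, 3.14, 3.14, 3.14, 3.14].

### API

Orientations are given as a unit quaternion [x, y, z, w].
In Python, from rig import arm gives the robot as it stands.
- The arm moves only by the tool arm_command, never from a script. Its argument "moves" is a list of rows, each a list of 7 numbers: the turn, a rotation vector about the tool's x, y, z in rad, then the shift along the tool's x, y, z in cm, then the opening, from -1 (shut) to 1 (fully open). A call has 1 to 8 rows; each row shifts and turns the commanded pose from where the row before left it, along the tool's axes as they then stand; what a row does not reach is not made up. A row lasts 1/8 s, in which the tool goes at most 62.5 mm and 10.7 degrees, less where a joint would pass 70% of its speed; a pose out of reach is approached as far as the arm can. A call is refused whole if a number of a shift passes 6.25 or a number of a turn 0.188, either way. A call with a gripper value outside its range is refused whole. The fingers move at their own pace and stop on an object; "grip_force" is the grip in N (left out, the last holds). Time passes only in rows, so rows that do not move let the fingers close. It gives the time, the measured TCP pose, the force, the opening and the grip force at its end, in the units of the state.
- arm.observe(): the state, without advancing time (a new reading comes with each control period).
- arm.read_camera(name): name is "scene" or "side" or "wrist"; returns a dict with "color" (400x640x3 uint8, red, green, blue), "fx", "fy", "cx", "cy" (pixels), "rvec" (rotation vector, rad) and "tvec" (3), from world to camera coordinates, as OpenCV has them; the wrist camera has in their place "T_tool_cam" (4x4, takes a point from camera to tool coordinates, whose origin is the TCP and whose axes are the flange's). Camera axes: x right, y down, z forward; pixel columns grow to the right and rows downward; lengths in m; the calibration is good to about 2 mm. A picture is of the moment at which its call begins: read the wrist's pose just before it. There is no depth.
- arm.close_job(): hands the job in; it is judged then, once.
The state is a dict: "time_s": time; "qpos": joint angles; "qvel": joint speeds; "joint_torque": joint torques, N m; "position": TCP position; "tool_rot": TCP orientation; "force": force on the tool from outside, world axes, zero at the start; "ft_torque": the same for the moment, N m; "finger_gap": finger opening in m; "grip_force": force on a finger pad.
Only numpy, scipy, OpenCV 4.12 (cv2) and the standard library are available. Lean on these libraries where they do the work, as an engineer would, in place of code of your own. Each camera call takes 0.05 s, during which the arm holds its last target. There are 200 camera calls.

## Working session

There is one attempt and no reset: what is moved stays moved. The work goes in short steps, Python scripts to look and compute and a tool call to move; the robot and the scene stay as the last step left them, time stands still between calls to the robot, and variables do not carry over. Pictures are saved under pics/ and viewed, at most 10 in all, crops included, and the job is handed in when it is done.

Besides the shell and the picture viewer there is one more tool, called after ">>>" as name(argument=value, ...), one argument or row to a line, values as JSON. arm_command: Moves the arm, as the interface text tells. Its arguments: {"type":"object","properties":{"moves":{"type":"array","items":{"type":"array","items":{"type":"number"}}},"grip_force":{"type":"number"}},"required":["moves"]}

```bash
mkdir -p pics; cat > h.py <<'E'
import numpy as np, cv2
from rig import arm
from scipy.spatial.transform import Rotation as R
def snap(n,f):
    c=arm.read_camera(n); cv2.imwrite('pics/'+f,cv2.cvtColor(c['color'],cv2.COLOR_RGB2BGR)); return c
E
python3 - <<'E'
from h import *
import pickle
d={}
for n in ('scene','side'):
    c=snap(n,n+'.png'); d[n]=c
    Rm=cv2.Rodrigues(np.array(c['rvec'],float))[0]; print(n,c['fx'],c['cx'],c['cy'],-Rm.T@np.array(c['tvec']).ravel(),Rm[2])
pickle.dump(d,open('c.pkl','wb'))
print(arm.observe())
E
```

```text
scene 400.0500403194404 321.8233390997229 198.96401400887427 [ 1.24942569 -0.12329658  0.83162653] [-0.71831899  0.04661979 -0.69415014]
side 367.36557269954017 323.51908337406644 198.4891961108792 [ 0.14089105 -0.61112573  0.76553063] [ 0.4416905   0.56432837 -0.69745465]
{'time_s': 0.1, 'qpos': array([-1.50020647e-01,  2.87121747e-01,  1.57805825e+00,  1.31278515e-05,
        1.27862552e+00, -1.50018508e-01]), 'qvel': array([ 0.00064169, -0.00265618, -0.00187891, -0.00063116, -0.0007198 ,
       -0.0002543 ]), 'joint_torque': array([ 1.14915063e-03, -4.07295120e+01, -2.93698221e+01, -1.06323112e-04,
        3.42678482e-03, -4.41654265e-06]), 'position': array([6.74388801e-01, 1.11212197e-04, 2.30040757e-01]), 'tool_rot': array([ 7.07108447e-01,  7.07104250e-01, -6.51590297e-04, -8.94237677e-04]), 'force': array([-0.59664708,  1.03847893, -1.10903938]), 'ft_torque': array([ 0.05198797, -0.04003301,  0.00106057]), 'grip_force': 0.0, 'finger_gap': 0.08530755895174133}
```

View pics/scene.png

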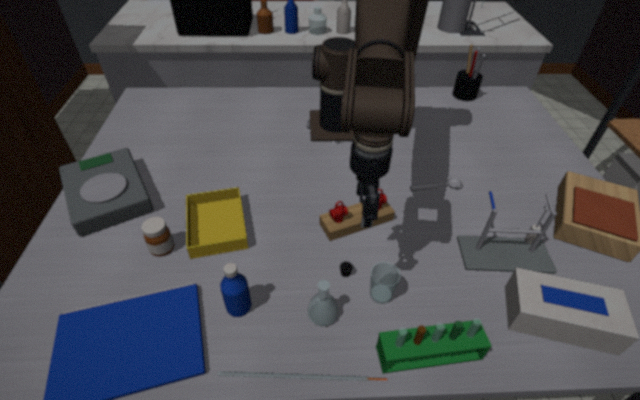

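View pics/side.png

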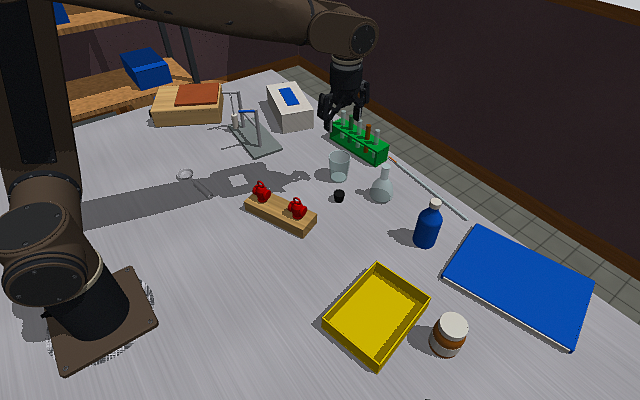

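The scene view shows the tray at (217,222), the rack at (358,217) and the stand at (507,240). In the side view they are at (377,315), (280,213) and (250,130). Next I'll make one enlarged composite.

```bash
python3 - <<'E'
from h import *
a=cv2.imread('pics/side.png');b=cv2.imread('pics/scene.png')
def crop(im,x,y,w,h): return cv2.resize(im[y:y+h,x:x+w],(400,300),interpolation=cv2.INTER_CUBIC)
o=np.vstack([np.hstack([crop(a,235,170,100,75),crop(a,210,85,100,75)]),np.hstack([crop(b,310,175,100,75),crop(b,455,185,100,75)])])
o=cv2.convertScaleAbs(o,alpha=1.3)
cv2.imwrite('pics/comp.png',o)
E
```

```text
(no output)
```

View pics/comp.png

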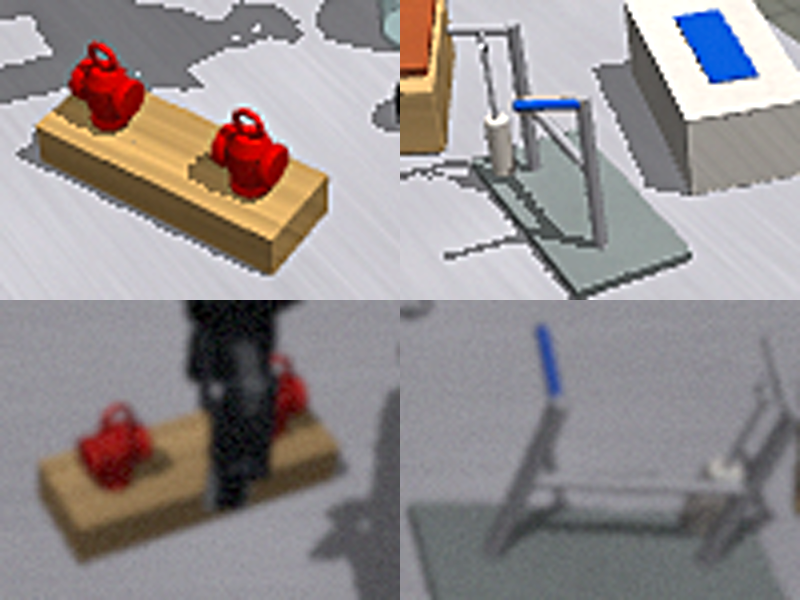

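Positions from the 4x crops. In the side view the rack's top corners are (244.5,202), (303.7,230) and (317,214.5). The peg tip is at (238.5,111), its root at (256.3,111) and the post base at (259.5,146). In the scene view the peg tip is at (490.5,192), its root at (493.7,209) and the post base at (478,248). I'll fit poses to these.

```bash
cat > fit.py <<'E'
from h import *
import pickle
from scipy.optimize import least_squares
d=pickle.load(open('c.pkl','rb'))
def proj(n,p):
    c=d[n];K=np.array([[c['fx'],0,c['cx']],[0,c['fy'],c['cy']],[0,0,1]],float)
    return cv2.projectPoints(np.array(p,float).reshape(-1,1,3),np.array(c['rvec'],float),np.array(c['tvec'],float),K,None)[0].reshape(-1,2)
def fit(obs,x0):
    def f(v):
        r=[]
        M=R.from_euler('z',v[2]).as_matrix()
        for n,P,uv in obs: r.append((proj(n,[M@np.array(P)+[v[0],v[1],0]])[0]-uv))
        return np.ravel(r)
    s=min((least_squares(f,[x0[0],x0[1],a],loss='soft_l1',x_scale=[.1,.1,1]) for a in np.arange(-3,3.2,.75)),key=lambda s:s.cost)
    return s.x,f(s.x).reshape(-1,2)
E
python3 - <<'E'
from fit import *
np.set_printoptions(precision=4,suppress=True)
S,C='side','scene'
st=[(S,(-.057,0,.165),(238.5,111)),(S,(-.006,0,.150),(256.2,111)),(S,(0,0,.012),(259.5,146)),(S,(0,.14,.156),(238.7,91.7)),(S,(0,.14,.012),(242.5,127)),
(C,(-.057,0,.165),(490.5,191.5)),(C,(-.006,0,.150),(493.7,209)),(C,(0,0,.012),(478.2,248)),(C,(0,.14,.012),(532,249))]
print('stand',*fit(st,(.8,.3)))
# rack: side cam at -y,-x ; world: long axis ~ y
k=[(S,(-.035,.1,.036),(244.5,202)),(S,(-.035,-.1,.036),(303.7,230)),(S,(.035,-.1,.036),(317,214.5)),(S,(-.035,-.1,0),(302.5,238.5)),(S,(-.035,.1,0),(245,210)),
(C,(-.035,-.1,.036),(319.5,215.7)),(C,(.035,-.1,.036),(329.5,231)),(C,(.035,-.1,0),(330.5,240.7))]
print('rack',*fit(k,(.6,0)))
t=[(S,(.1,.075,.045),(377,263)),(S,(.1,-.075,.045),(431,296)),(S,(-.1,-.075,.045),(378,362)),(S,(-.1,.075,.045),(322,316)),
(C,(-.1,-.075,.045),(187,195)),(C,(-.1,.075,.045),(240,189)),(C,(.1,.075,.045),(247,241)),(C,(.1,-.075,.045),(189,247))]
print('tray',*fit(t,(.6,-.3)))
E
```

```text
stand [ 0.5984  0.3359 -0.0663] [[-0.6619 -0.2766]
 [-2.6987 -0.5413]
 [ 0.2418 -0.5321]
 [-1.7988 -1.8056]
 [ 0.1904 -0.8194]
 [-0.6713 -0.1092]
 [ 0.0942  1.2974]
 [-0.4531  0.4361]
 [-1.3116  1.0884]]
rack [0.4836 0.0239 0.3841] [[-1.3631 -0.8045]
 [-0.9614 -0.3997]
 [-0.2147 -1.4052]
 [ 0.5363 -0.0839]
 [-0.1707  0.0892]
 [-1.0487 -0.9028]
 [-0.1823  1.4111]
 [-1.6438  0.529 ]]
tray [ 0.4927 -0.3609  0.1871] [[-0.177  -5.0111]
 [ 0.37   -0.6648]
 [ 0.2434  0.6803]
 [-1.0144 -1.9342]
 [-0.3645 -0.6209]
 [ 0.0388 -1.9476]
 [-0.1919 -2.3957]
 [-2.8924  1.3514]]
```

>>> arm_command(
  moves=[
    [0, 0, 0, -0.8, -4.2, 0, 1],
    [0, 0, 0, -0.8, -4.2, 0, 1],
    [0, 0, 0, -0.8, -4.2, 0, 1],
    [0, 0, 0, -0.8, -4.2, 0, 1],
    [0, 0, 0.17, 0, 0, 0, 1],
    [0, 0, 0.17, 0, 0, 0, 1],
    [0, 0, 0.17, 0, 0, 0, 1],
    [0, 0, 0.17, 0, 0, 0, 1],
  ],
  grip_force=20,
)

```text
time_s: 1.1
position: [0.5066, -0.0319, 0.2308]
tool_rot: [0.904, 0.428, -0.0, -0.0]
force: [0.3, -0.4, -0.3]
finger_gap: 0.086
grip_force: 0.0
```

>>> arm_command(
  moves=[
    [0, 0, 0.17, 0, 0, 0, 1],
    [0, 0, 0.17, 0, 0, 0, 1],
    [0, 0, 0.17, 0, 0, 0, 1],
    [0, 0, 0, 0, 0, 0, 1],
    [0, 0, 0, 0, 0, 0, 1],
  ],
)

```text
time_s: 1.72
position: [0.5068, -0.0319, 0.2311]
tool_rot: [0.982, 0.19, -0.0, -0.0]
force: [-1.0, -0.3, 0.0]
finger_gap: 0.0852
grip_force: 0.0
```

```bash
cat >> h.py <<'E'
def wrist(f=None):
    o=arm.observe(); c=arm.read_camera('wrist')
    if f: cv2.imwrite('pics/'+f,cv2.cvtColor(c['color'],cv2.COLOR_RGB2BGR))
    T=np.eye(4);T[:3,:3]=R.from_quat(o['tool_rot']).as_matrix();T[:3,3]=o['position']
    return o,c,T@np.array(c['T_tool_cam'])
def ray(c,W,uv,z):
    d=W[:3,:3]@[(uv[0]-c['cx'])/c['fx'],(uv[1]-c['cy'])/c['fy'],1]; return W[:3,3]+d*(z-W[2,3])/d[2]
E
python3 - <<'E'
from h import *
import pickle
np.set_printoptions(precision=4,suppress=True)
o,c,W=wrist('w1.png'); pickle.dump((c,W),open('w1.pkl','wb'))
print(o['position'],R.from_quat(o['tool_rot']).as_matrix(),o['qpos'],c['fx'],c['cx'],c['cy'],c['T_tool_cam'])
for p in ((.506,-.032),(.461,.080)):
    q=np.linalg.inv(W)@[p[0],p[1],.064,1]; print(q[:2]/q[2]*c['fx']+[c['cx'],c['cy']])
E
```

```text
[ 0.5068 -0.0319  0.2311] [[ 0.9275  0.3739 -0.0005]
 [ 0.3739 -0.9275  0.0001]
 [-0.0004 -0.0003 -1.    ]] [-0.2629 -0.0871  1.9809 -0.      1.2483  0.9246] 333.86416750386917 318.6797657147601 199.13495293552666 [[-0.0001 -0.9553 -0.2956  0.0756]
 [ 1.      0.0003 -0.0011  0.0003]
 [ 0.0012 -0.2956  0.9553 -0.1426]
 [ 0.      0.      0.      1.    ]]
[318.5547 179.5764]
[192.0477 179.3941]
```

View pics/w1.png

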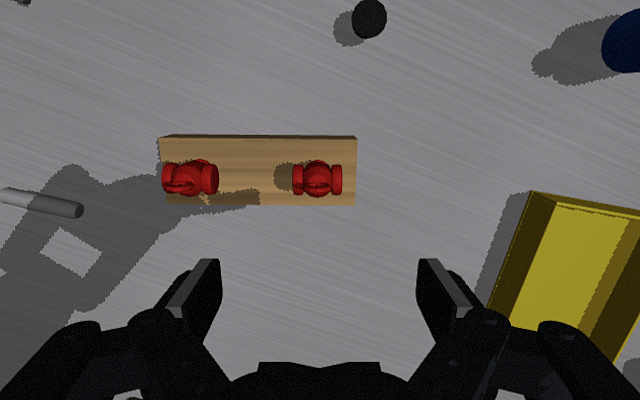

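The bulbs are at (317,179) and (191,178), right where the fit predicted, so I'll descend on the near one and squeeze.

>>> arm_command(
  moves=[
    [0, 0, 0, 0, 0, 5, 1],
    [0, 0, 0, 0, 0, 5, 1],
    [0, 0, 0, 0, 0, 4, 1],
    [0, 0, 0, 0, 0, 3, 1],
    [0, 0, 0, 0, 0, 1.6, 1],
    [0, 0, 0, 0, 0, 0, 1],
    [0, 0, 0, 0, 0, 0, -1],
    [0, 0, 0, 0, 0, 0, -1],
  ],
  grip_force=25,
)

```text
time_s: 2.78
position: [0.5082, -0.0322, 0.0469]
tool_rot: [0.982, 0.189, 0.001, 0.001]
force: [0.7, -0.1, 0.0]
finger_gap: 0.0518
grip_force: 0.0
```

>>> arm_command(
  moves=[
    [0, 0, 0, 0, 0, 0, -1],
    [0, 0, 0, 0, 0, 0, -1],
    [0, 0, 0, 0, 0, 0, -1],
    [0, 0, 0, 0, 0, 0, -1],
  ],
)

```text
time_s: 3.28
position: [0.5079, -0.0319, 0.0472]
tool_rot: [0.982, 0.189, 0.001, 0.0]
force: [-1.8, 1.5, 6.3]
finger_gap: 0.0315
grip_force: 25.8
```

The gap is 31.5 mm, so this bulb is springy. I'll lift it and carry it towards the stand.

>>> arm_command(
  moves=[
    [0, 0, 0, 0, 0, -1, -1],
    [0, 0, 0, 0, 0, -2, -1],
    [0, 0, 0, 0, 0, -3, -1],
    [0, 0, 0, 0, 0, -4, -1],
    [0, 0, 0, 0, 0, -3.5, -1],
    [0, 0, 0, 1, -2, 0, -1],
    [0, 0, 0, 1.5, -4, 0, -1],
    [0, 0, 0, 1.8, -5, 0, -1],
  ],
  grip_force=40,
)

```text
time_s: 4.28
position: [0.506, 0.0867, 0.1807]
tool_rot: [0.982, 0.188, 0.0, 0.0]
force: [1.2, -0.3, -0.4]
finger_gap: 0.0303
grip_force: 43.0
```

>>> arm_command(
  moves=[
    [0, 0, 0, 1.8, -5, 0, -1],
    [0, 0, 0, 1.8, -5, 0, -1],
    [0, 0, 0, 1.8, -5, 0, -1],
    [0, 0, 0, 1.8, -5, 0, -1],
    [0, 0, 0.15, 1.6, -4.2, 0, -1],
    [0, 0, 0.15, 0, 0, 0, -1],
    [0, 0, 0.15, 0, 0, 0, -1],
    [0, 0, 0, 0, 0, 0, -1],
  ],
)

```text
time_s: 5.28
position: [0.4975, 0.3435, 0.1803]
tool_rot: [0.999, -0.034, -0.0, 0.0]
force: [-0.2, -0.3, -0.9]
finger_gap: 0.0305
grip_force: 43.0
```

```bash
python3 - <<'E'
from h import *
import pickle
np.set_printoptions(precision=4,suppress=True)
o,c,W=wrist('w2.png'); pickle.dump((c,W),open('w2.pkl','wb'))
print(o['position'],R.from_quat(o['tool_rot']).as_matrix(),o['finger_gap'],o['force'],o['qpos'])
S=R.from_euler('z',-.066).as_matrix()
for p in ((-.053,0,.164),(0,0,.15),(0,0,.156)):
    q=np.linalg.inv(W)@[*(S@p+[.598,.336,0]),1]; print(q[:2]/q[2]*c['fx']+[c['cx'],c['cy']])
im=cv2.imread('pics/w2.png')
cv2.imwrite('pics/w2b.png',cv2.convertScaleAbs(cv2.resize(im[100:400,120:520],(800,600),interpolation=cv2.INTER_CUBIC),alpha=1.4))
E
```

```text
[0.4975 0.3435 0.1803] [[ 0.9978 -0.067  -0.0002]
 [-0.067  -0.9978 -0.0002]
 [-0.0002  0.0003 -1.    ]] 0.03047960832328436 [-0.2059 -0.3267 -0.933 ] [ 0.4367  0.1796  1.8003 -0.0002  1.162   2.0746]
[320.3584 156.6532]
[320.2759  40.088 ]
[320.3266  37.9952]
```

View pics/w2b.png

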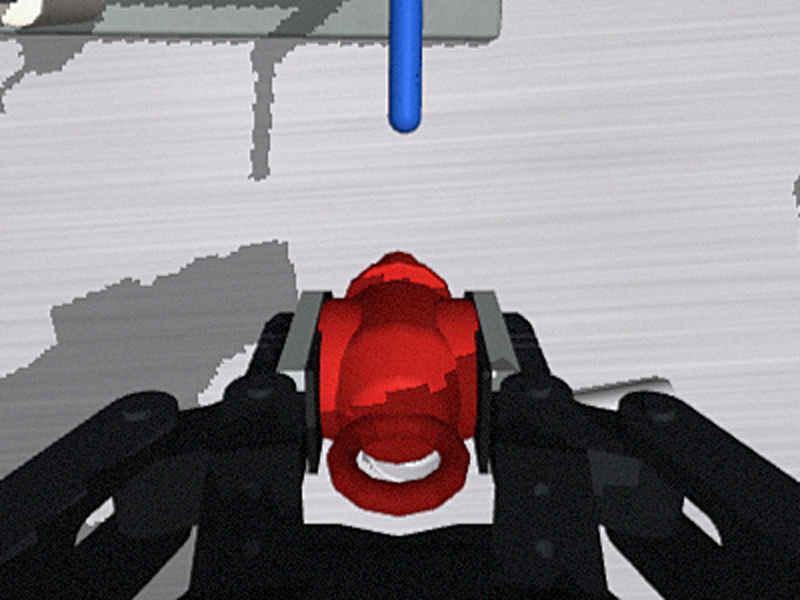

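The loop is centred at (319,331) in the full image and the peg at column 322, with its end at row 166, within 1–2 mm of prediction. I'll tip the tool slightly to match the peg's slope and come up in front of the tip.

>>> arm_command(
  moves=[
    [0, -0.15, 0, 0, 0, 0, -1],
    [0, 0, 0, 1, 0.08, 1.7, -1],
    [0, 0, 0, 1, 0.07, 1.7, -1],
    [0, 0, 0, 1, 0, 1.7, -1],
    [0, 0, 0, 0, 0, 0, -1],
    [0, 0, 0, 0, 0, 0, -1],
  ],
)

```text
time_s: 6.08
position: [0.5196, 0.3407, 0.1255]
tool_rot: [0.997, -0.034, -0.075, -0.003]
force: [0.3, 0.1, -0.4]
finger_gap: 0.0304
grip_force: 43.0
```

```bash
python3 - <<'E'
from h import *
import pickle
np.set_printoptions(precision=4,suppress=True)
o,c,W=wrist('w3.png'); pickle.dump((c,W),open('w3.pkl','wb'))
print(o['position'],R.from_quat(o['tool_rot']).as_matrix(),o['finger_gap'],o['force'])
snap('side','s3.png');snap('scene','sc3.png')
def crop(f,x,y,w,h,s): return cv2.resize(cv2.imread('pics/'+f)[y:y+h,x:x+w],s,interpolation=cv2.INTER_CUBIC)
a=np.vstack([crop('s3.png',205,75,80,60,(400,300)),crop('sc3.png',450,160,80,60,(400,300))])
b=crop('w3.png',220,100,200,300,(400,600))
cv2.imwrite('pics/comp3.png',cv2.convertScaleAbs(np.hstack([a,b]),alpha=1.3))
E
```

```text
[0.5196 0.3407 0.1255] [[ 0.9864 -0.0688 -0.149 ]
 [-0.068  -0.9976  0.0103]
 [-0.1493 -0.0001 -0.9888]] 0.030389031242721253 [ 0.3051  0.116  -0.3858]
```

View pics/comp3.png

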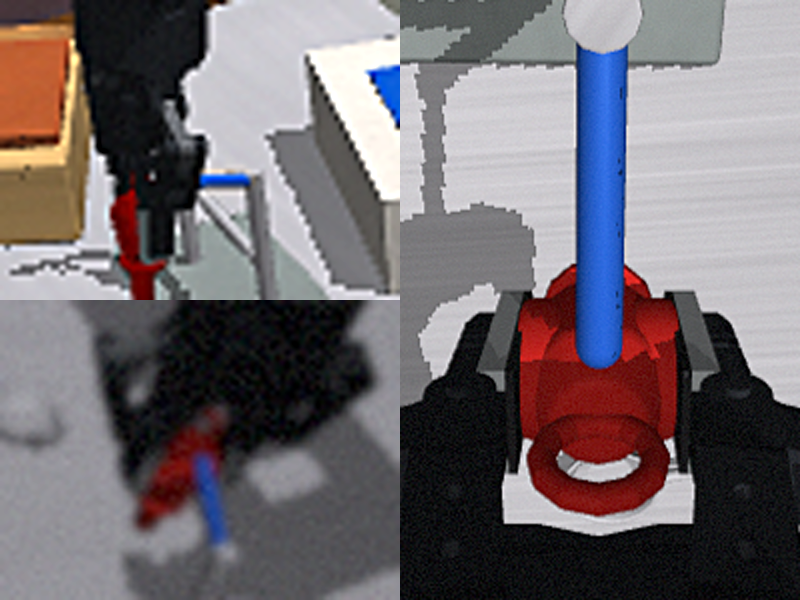

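Wrist view: peg end at (320,283), loop centre at (319,331), so they are aligned sideways. Now I'll check the height numerically.

```bash
python3 - <<'E'
from h import *
import pickle
np.set_printoptions(precision=4,suppress=True)
c,W=pickle.load(open('w3.pkl','rb'))
S=R.from_euler('z',-.066).as_matrix();O=np.array([.598,.336,0])
def pj(P): q=np.linalg.inv(W)@[*P,1]; return q[:2]/q[2]*c['fx']+[c['cx'],c['cy']],q[2]
for p in ((-.0568,0,.1653),(-.051,0,.164),(0,0,.156)): print('peg',pj(S@p+O))
T=W@np.linalg.inv(c['T_tool_cam'])
for l in ((-.003,0,-.045),(0,0,-.045),(0,0,-.048)):
    P=(T@[*l,1])[:3]; print('loop',l,S.T@(P-O),pj(P))
print('tool in stand',S.T@T[:3,:3])
E
```

```text
peg (array([316.7097, 281.0496]), np.float64(0.11333770023924988))
peg (array([316.6389, 264.786 ]), np.float64(0.1119829837168595))
peg (array([315.8333, 104.8937]), np.float64(0.09698200897194009))
loop (-0.003, 0, -0.045) [-0.0748 -0.0005  0.1704] (array([318.3978, 331.5694]), np.float64(0.11659127063584163))
loop (0, 0, -0.045) [-0.0719 -0.0005  0.17  ] (array([318.3963, 324.3174]), np.float64(0.11570314541575955))
loop (0, 0, -0.048) [-0.0714 -0.0005  0.1729] (array([318.3805, 330.1242]), np.float64(0.11283762170598666))
tool in stand [[ 0.9888 -0.0029 -0.1493]
 [-0.0028 -1.      0.0005]
 [-0.1493 -0.0001 -0.9888]]
```

>>> arm_command(
  moves=[
    [0, 0, 0, 0.6, 0.02, 0.07, -1],
    [0, 0, 0, 0.6, 0.02, 0.07, -1],
    [0, 0, 0, 0.6, 0, 0.07, -1],
    [0, 0, 0, 0.6, 0, 0.07, -1],
    [0, 0, 0, 0, 0, 0, -1],
  ],
)

```text
time_s: 6.85
position: [0.5433, 0.3383, 0.1187]
tool_rot: [0.997, -0.035, -0.075, -0.003]
force: [-0.2, -0.1, -0.8]
finger_gap: 0.0307
grip_force: 43.0
```

```bash
python3 - <<'E'
from h import *
o,c,W=wrist('w4.png'); print(o['position'],o['force'],o['finger_gap'])
cv2.imwrite('pics/w4b.png',cv2.convertScaleAbs(cv2.resize(cv2.imread('pics/w4.png')[100:400,220:420],(400,600),interpolation=cv2.INTER_CUBIC),alpha=1.3))
E
```

```text
[0.54330078 0.33828391 0.11872187] [-0.23037502 -0.08136864 -0.81499148] 0.03072931702646479
```

View pics/w4b.png

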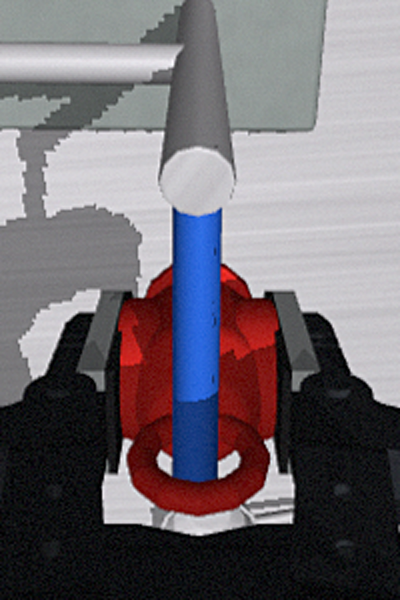

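The peg end is inside the loop, hidden behind its top rim and centred, and there is no contact force. I'll go on.

>>> arm_command(
  moves=[
    [0, 0, 0, 0.6, 0, 0.07, -1],
    [0, 0, 0, 0.6, 0, 0.07, -1],
    [0, 0, 0, 0.6, 0, 0.07, -1],
    [0, 0, 0, 0.4, 0, 0.05, -1],
    [0, 0, 0, 0, 0, 0, -1],
  ],
)

```text
time_s: 7.52
position: [0.5645, 0.3369, 0.113]
tool_rot: [0.997, -0.035, -0.075, -0.003]
force: [0.3, -0.0, -0.9]
finger_gap: 0.0305
grip_force: 43.0
```

>>> arm_command(
  moves=[
    [0, 0, 0, 0, 0, 0.3, -1],
    [0, 0, 0, 0, 0, 0, 0.1],
    [0, 0, 0, 0, 0, 0, 0.3],
    [0, 0, 0, 0, 0, 0, 0.6],
    [0, 0, 0, 0, 0, 0, 1],
    [0, 0, 0, 0, 0, 0, 1],
    [0, 0, 0, 0, 0, 0, 1],
  ],
)

```text
time_s: 8.4
position: [0.5637, 0.337, 0.1103]
tool_rot: [0.997, -0.034, -0.075, -0.003]
force: [0.5, 0.2, -0.3]
finger_gap: 0.0854
grip_force: 0.0
```

>>> arm_command(
  moves=[
    [0, 0, 0, 0, 0, -1, 1],
    [0, 0, 0, 0, 0, -2, 1],
    [0, 0, 0, 0, 0, -4, 1],
    [0, 0.15, 0, 0, 0, -4, 1],
    [0, 0, 0, 0, 0, -2, 1],
    [0, 0, 0, 0, 0, 0, 1],
  ],
)

```text
time_s: 9.15
position: [0.5811, 0.3363, 0.2422]
tool_rot: [0.999, -0.035, 0.002, -0.001]
force: [-0.6, -0.2, -0.4]
finger_gap: 0.0854
grip_force: 0.0
```

```bash
python3 - <<'E'
from h import *
o,c,W=wrist('w5.png'); print(o['position'],o['tool_rot'],o['force'],o['finger_gap'])
snap('side','s5.png');
a=cv2.resize(cv2.imread('pics/s5.png')[75:165,200:290],(400,400),interpolation=cv2.INTER_CUBIC)
b=cv2.resize(cv2.imread('pics/w5.png')[:,120:520],(400,400))
cv2.imwrite('pics/c5.png',cv2.convertScaleAbs(np.hstack([a,b]),alpha=1.3))
E
```

```text
[0.58113582 0.33630262 0.24215167] [ 0.99940106 -0.03455581  0.00152698 -0.0010433 ] [-0.59323263 -0.21188046 -0.44175331] 0.08535685232555404
```

View pics/c5.png

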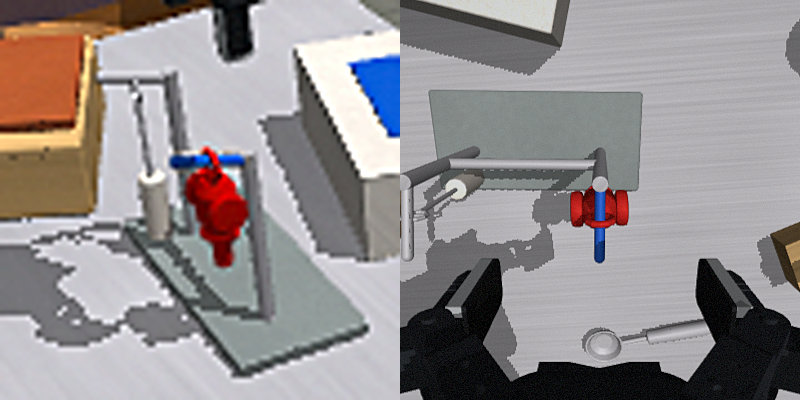

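The springy bulb hangs on the blue peg, about mid-peg. Now the second bulb.

>>> arm_command(
  moves=[
    [0, 0, 0, -2.04, 5.27, 0, 1],
    [0, 0, 0, -2.04, 5.27, 0, 1],
    [0, 0, 0, -2.04, 5.27, 0, 1],
    [0, 0, 0, -2.04, 5.27, 0, 1],
    [0, 0, 0, -2.04, 5.27, 0, 1],
    [0, 0, -0.15, 0, 0, 0, 1],
    [0, 0, -0.15, 0, 0, 0, 1],
    [0, 0, -0.15, 0, 0, 0, 1],
  ],
)

```text
time_s: 10.25
position: [0.4592, 0.0796, 0.2366]
tool_rot: [0.982, 0.191, -0.003, -0.001]
force: [0.6, 0.0, -0.6]
finger_gap: 0.0854
grip_force: 0.0
```

>>> arm_command(
  moves=[
    [0, 0, 0, 0, 0, 0, 1],
    [0, 0, 0, 0, 0, 4, 1],
  ],
)

```text
time_s: 10.5
position: [0.4623, 0.0799, 0.2007]
tool_rot: [0.982, 0.188, 0.003, 0.001]
force: [-0.0, -0.3, 0.4]
finger_gap: 0.0856
grip_force: 0.0
```

```bash
python3 - <<'E'
from h import *
o,c,W=wrist('w6.png'); print(o['position'],R.from_quat(o['tool_rot']).as_matrix())
b=cv2.inRange(cv2.cvtColor(c['color'],cv2.COLOR_RGB2HSV),(0,150,60),(8,255,255))|cv2.inRange(cv2.cvtColor(c['color'],cv2.COLOR_RGB2HSV),(172,150,60),(180,255,255))
n,_,s,ce=cv2.connectedComponentsWithStats(b)
for i in range(1,n):
    if s[i][4]>200:
        u=s[i][0]+s[i][2]/2; v=s[i][1]+s[i][3]/2; P=ray(c,W,(u,v),.064); print(s[i],ce[i],P, R.from_quat(o['tool_rot']).inv().apply(P-o['position'])*100)
E
```

```text
[0.46231155 0.07991496 0.20069884] [[ 9.29500835e-01  3.68780699e-01  5.38461639e-03]
 [ 3.68786175e-01 -9.29514258e-01 -2.58513337e-05]
 [ 4.99554424e-03  2.00980092e-03 -9.99985503e-01]]
[ 290  166   55   42 1655] [317.11299094 187.77945619] [0.4628109  0.08096003 0.064     ] [ 0.01666694 -0.10619945 13.66995172]
```

>>> arm_command(
  moves=[
    [0, 0, 0, 0, -0.1, 5, 1],
    [0, 0, 0, 0, 0, 5, 1],
    [0, 0, 0, 0, 0, 3.5, 1],
    [0, 0, 0, 0, 0, 1.9, 1],
    [0, 0, 0, 0, 0, 0, 1],
    [0, 0, 0, 0, 0, 0, -1],
    [0, 0, 0, 0, 0, 0, -1],
    [0, 0, 0, 0, 0, 0, -1],
  ],
)

```text
time_s: 11.55
position: [0.461, 0.081, 0.0464]
tool_rot: [0.982, 0.189, 0.001, 0.0]
force: [-0.7, 0.2, 2.9]
finger_gap: 0.0456
grip_force: 41.2
```

>>> arm_command(
  moves=[
    [0, 0, 0, 0, 0, 0, -1],
    [0, 0, 0, 0, 0, 0, -1],
    [0, 0, 0, 0, 0, 0, -1],
  ],
)

```text
time_s: 11.92
position: [0.461, 0.081, 0.0464]
tool_rot: [0.982, 0.189, 0.001, 0.0]
force: [-0.5, -0.4, 5.4]
finger_gap: 0.0455
grip_force: 41.3
```

The gap stays at 45.5 mm, so this is the hard bulb, and it goes to the tray.

>>> arm_command(
  moves=[
    [0, 0, 0, 0, 0, -2, -1],
    [0, 0, 0, 0, 0, -4, -1],
    [0, 0, 0, 0, 0, -4, -1],
    [0, 0, 0, 0, 0, -2, -1],
    [0, 0, 0, -0.8, 2.6, 0, -1],
    [0, 0, 0, -1.6, 5, 0, -1],
    [0, 0, 0, -1.6, 5, 0, -1],
    [0, 0, 0, -1.6, 5, 0, -1],
  ],
)

```text
time_s: 12.92
position: [0.4727, -0.1045, 0.1647]
tool_rot: [0.982, 0.189, -0.0, -0.0]
force: [0.5, -0.4, -0.7]
finger_gap: 0.0456
grip_force: 42.1
```

>>> arm_command(
  moves=[
    [0, 0, 0, -1.6, 5, 0, -1],
    [0, 0, 0, -1.6, 5, 0, -1],
    [0, 0, 0, -1.6, 5, 0, -1],
    [0, 0, 0, -1.6, 5, 0, -1],
    [0, 0, 0, -1.5, 4.6, 0, -1],
    [0, 0, 0, 0, 0, 0, -1],
    [0, 0, 0, 0, 0, 0, -1],
  ],
)

```text
time_s: 13.8
position: [0.4908, -0.3601, 0.1641]
tool_rot: [0.982, 0.189, -0.0, -0.001]
force: [-0.2, 0.7, -0.3]
finger_gap: 0.0453
grip_force: 42.1
```

```bash
python3 - <<'E'
from h import *
o,c,W=wrist('w7.png'); print(o['position'],R.from_quat(o['tool_rot']).as_matrix(),o['finger_gap'])
E
```

```text
[ 0.49075775 -0.36011194  0.164084  ] [[ 9.28509431e-01  3.71306324e-01 -1.35998986e-03]
 [ 3.71308373e-01 -9.28507749e-01  1.85793550e-03]
 [-5.72897922e-04 -2.23008626e-03 -9.99997349e-01]] 0.04534717347790569
```

View pics/w7.png

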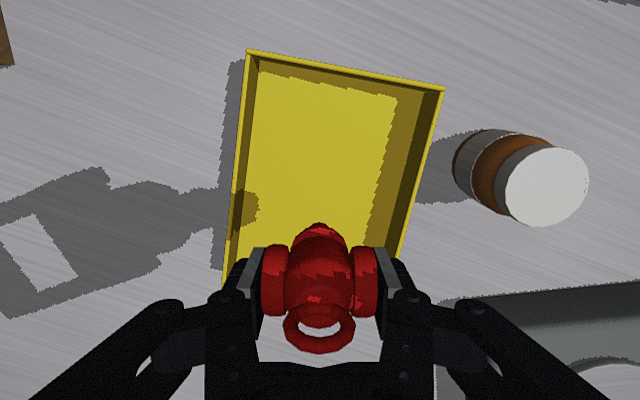

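The tray is beneath the bulb, with rim corners at (248,51) and (443,90). The jar is well clear to the right.

>>> arm_command(
  moves=[
    [0, 0, 0, 0, 0, 4, -1],
    [0, 0, 0, 0, 0, 4, -1],
    [0, 0, 0, 0, 0, 2.5, -1],
    [0, 0, 0, 0, 0, 0.4, -1],
    [0, 0, 0, 0, 0, 0, -1],
    [0, 0, 0, 0, 0, 0, 1],
    [0, 0, 0, 0, 0, 0, 1],
    [0, 0, 0, 0, 0, 0, 1],
  ],
)

```text
time_s: 14.85
position: [0.4917, -0.3614, 0.057]
tool_rot: [0.982, 0.189, 0.0, 0.001]
force: [-0.5, -0.4, 0.0]
finger_gap: 0.0855
grip_force: 0.0
```

>>> arm_command(
  moves=[
    [0, 0, 0, 0, 0, 0, 1],
    [0, 0, 0, 0, 0, 0, 1],
    [0, 0, 0, 0, 0, -3, 1],
    [0, 0, 0, 0, 0, -5, 1],
    [0, 0, 0, 0, 0, -5, 1],
    [0, 0, 0, 0, 0, -5, 1],
    [0, 0, 0, 0, 0, 0, 1],
    [0, 0, 0, 0, 0, 0, 1],
  ],
)

```text
time_s: 15.85
position: [0.491, -0.3607, 0.2354]
tool_rot: [0.982, 0.189, -0.0, -0.0]
force: [-0.7, 0.9, -1.5]
finger_gap: 0.0854
grip_force: 0.0
```

```bash
python3 - <<'E'
from h import *
o,c,W=wrist('w8.png'); print(o['position'],o['finger_gap'],o['force'])
snap('side','s8.png')
a=cv2.imread('pics/s8.png'); a=np.vstack([cv2.resize(a[75:165,200:290],(300,300)),cv2.resize(a[240:390,300:450],(300,300))])
b=cv2.resize(cv2.imread('pics/w8.png')[:,100:540],(500,455)); b=cv2.copyMakeBorder(b,0,145,0,0,0)
cv2.imwrite('pics/c8.png',np.hstack([a,b]))
E
```

```text
[ 0.49103691 -0.3606791   0.23540504] 0.08535797148397302 [-0.73081481  0.93427886 -1.51771421]
```

View pics/c8.png

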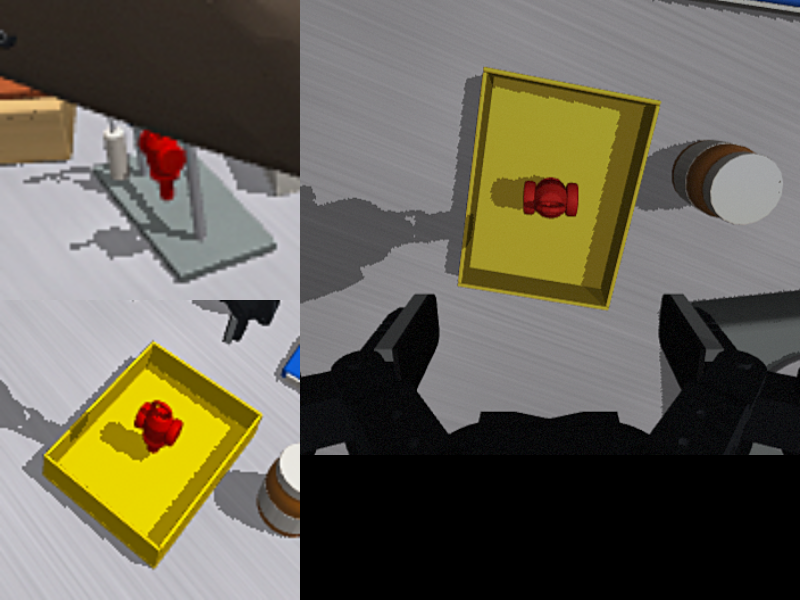

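The hard bulb stands in the middle of the tray and the springy one still hangs. I'll let things settle briefly, then hand in.

>>> arm_command(
  moves=[
    [0, 0, 0, 0, 0, 0, 1],
    [0, 0, 0, 0, 0, 0, 1],
    [0, 0, 0, 0, 0, 0, 1],
    [0, 0, 0, 0, 0, 0, 1],
    [0, 0, 0, 0, 0, 0, 1],
    [0, 0, 0, 0, 0, 0, 1],
  ],
)

```text
time_s: 16.7
position: [0.4913, -0.3609, 0.2361]
tool_rot: [0.982, 0.189, 0.0, 0.0]
force: [0.4, 0.6, 0.2]
finger_gap: 0.085
grip_force: 0.0
```

```bash
python3 -c "
from rig import arm
print(arm.close_job())"
```

```text
the job is handed in; nothing more can be done
None
```

The springy bulb (gap closed to about 31 mm when squeezed) hangs by its loop on the blue peg, and the hard one (stayed at 45.5 mm) stands in the yellow tray; I handed the job in at about 17 s, and no verdict came back.

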